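# Set the strap-width gauge to its red stop

### The job

Set the strap-width gauge: with the gripper's fingers shut, press the yellow pad in the middle of the gauge's sliding carriage down to free its brake, keep it pressed all the way while you push the carriage along its rods until it rests against the red stop, then let the pad spring up so that the brake holds the carriage there. Do not force the carriage along with the brake on, do not grasp anything, and leave the wax, the tin and the thread spools round the gauge where they are.

Things in the scene. Friction and masses are not known exactly. Their poses are not given: they have to be found in the camera images.
- gauge: Strap-width gauge, fixed to the table: grey base plate 130 mm (its x) by 500 mm (its y) by 12 mm, dark end blocks up to 45 mm high, two steel rods and a brass bar along its y axis, on which the carriage slides. Origin: centre of the plate's underside, on the table; z up.
- carriage (a joint): Travel of the carriage along the gauge's +y axis, m; 0 at the middle of the gauge. With the pad fully pressed it slides with about 1 to 3 N; with the pad up the brake holds it against 30 to 40 N.
- carriage_mid (a point): Centre of the deck of the aluminium carriage, 44 mm above the table, axes as the gauge's. Carriage 110 mm long (y; end faces 55 mm from here), 94 mm wide (x), thin steel fence arm out to x = +103 mm. Across each end of the pad stands a lip, top 64 mm above the table, inner face 32 mm from the middle: the pad lies in a 64 mm recess, open at its x sides, where shut fingers press and push on a lip.
- pad (a joint): Height of the yellow pad as a press depth, m: about -0.001 = up, brake on; 0.005 = fully down on a hard stop. It springs up: the force to press it rises to about 8.5 N at 0.003, where the brake is fully off, and is about 9 N fully down. The brake stays off only while the pad is pressed.
- pad_top (a point): Centre of the top of the yellow ribbed pad, 52 mm (x) by 60 mm (y), 55 mm above the table when up (the ribs stand 1 mm proud), 49 mm when fully down; it moves with the carriage.
- stop_red: Red block, 100 mm (x) by 24 mm (y), top 48 mm above the table, steel screw head on top to 59 mm; fixed on the gauge near one end (either end). Axes as the gauge's. Origin: on the gauge's centre line at table level, mid-block; faces 12 mm from it along y. With the carriage's end face against it, carriage_mid and this origin are 67 mm apart horizontally.
- stop_black: Black block, same shape as the red stop, fixed at the other end. Not the one wanted.
- beeswax: Loose yellow round cake of wax, 49 mm across, 18 mm high, origin centre of underside. Leave alone.
- rivet_tin: Loose round tin with a rust-red lid, 55 mm across, 26 mm high, origin centre of underside. Leave alone.
- thread_red: Loose dark red spool of thread, lying, 45 x 53 x 18 mm, origin centre of underside. Leave alone.
- thread_white: Loose white spool of thread, lying, 52 x 49 x 20 mm, origin centre of underside. Leave alone.

How it is judged:
By the outcome, as a careful person would: the job done as asked, in the order asked, and still so for the second after the job is handed in, with the robot touching nothing.
It also fails if it takes over 37 s, if anything falls off the work surface, if the arm or the gripper's body presses on something with over 40 N, if the wrist force passes 120 N, or if a joint passes its speed limit or range.

### The arm

A 6-joint arm with a two-finger parallel gripper is mounted at the origin on a cart in front of the work surface, level with it; the furniture and walls round the work are solid. World frame = base frame: x ahead of the robot, y to its left, z up, the work surface at z = 0. Lengths are in m, angles in rad, forces in N, time in s.
With the tool pointing down it reaches from about 0.35 to 0.975 m from the base axis. Payload 7.1 kg.
Tool frame: the origin (TCP) lies midway between the tips of the shut fingers; the grasp point (between the pads) lies 19 mm behind it; z points along the fingers, y is the line along which they close (so a half turn about z gives the same grasp; the last joint's range is limited). The gripper opens to 88 mm and grips with 3 to 60 N. Pads are 20 mm wide; open, the fingers measure 115 mm over their backs; the gripper's body (75 mm by 178 mm) begins 61 mm behind the grasp point.
Start: joints at [1.098, 0.423, 1.63, -0, 1.089, -0.019], TCP at [0.274, 0.562, 0.223] pointing down, gripper open.
Joint ranges: [-3, 3], [-0.9, 2.11], [0.09, 2.58], [-1.31, 4.45], [0.11, 2.69], [-2.54, 2.54]. Speed limits (rad/s): [2.39, 2.39, 3.01, 3.14, 3.14, 3.14].

### API

Orientations are given as a unit quaternion [w, x, y, z].
In Python, from station import manip, kin, viewer, nets gives the robot as it stands. Calls block until the motion is done:
- manip.move_pose(position, orientation): joint-space move of the TCP to a pose.
- manip.movel(position, frame=None, v=0.15, until_force=None): straight line of the TCP; frame=None keeps the orientation; v is the mean speed in m/s. With until_force (N) it stops when the force on the tool has changed by that much, and returns True; else False.
- manip.movej(angles): joint-space move.
- manip.command_gripper(opening): opening from 0.0 (shut) to 1.0 (fully open); the grip force is fixed at half the most; returns when the fingers have stopped.
- manip.wait(seconds).
- kin.inverse_kinematics(position, orientation): joint angles nearest the present ones, or None.
- viewer.read_camera(name): name is "scene" or "side" or "wrist"; returns the picture (420x560x3 uint8, red, green, blue); there is no depth.
- viewer.camera_info(name): a dict with "intrinsics" (3x3 intrinsics, pixels), "T" (4x4, takes a point from camera to world coordinates); the wrist camera has in their place "tool_from_camera" (4x4, takes a point from camera to tool coordinates, whose origin is the TCP and whose axes are the flange's). Camera axes: x right, y up, looking along -z (the intrinsics and any distortion apply to the point x, -y, -z); pixel columns grow to the right and rows downward; lengths in m; the calibration is good to about 2 mm. A picture is of the moment at which its call begins: read the wrist's pose just before it. camera_info takes no time and is no camera call.
A pose or a line that the arm cannot do raises manip.MotionError and nothing moves.
- manip.job_done(): hands the job in; it is judged then, once.
Trained networks look in the newest picture that a camera, given by its name, has taken for a name from the list of things; names that differ only in an ending like _2 or _b are one class to them, and where a whole thing is asked for, a point or a joint stands for the part that bears it (a point fixed in the world has none). Each returns a list of dicts, best first, with "conf" (0 to 1); they miss things now and then, are a little off and sometimes report something else, mostly with a low value. They report only what shows in the picture. A call takes as long as a camera call.
- nets.recognise(camera, query): "bbox" ([centre column, centre row, width, height] in pixels, round what is visible of it).
Readings, each from a call of its own:
- manip.get_time(): time.
- manip.get_joint_pos(): joint angles.
- manip.get_qvel(): joint speeds.
- manip.get_effort(): joint torques, N m.
- manip.get_tcp_pos(): TCP position.
- manip.get_ee_rot(): TCP orientation.
- manip.get_ft_force(): force on the tool from outside, world axes, zero at the start.
- manip.get_ft_torque(): the same for the moment, N m.
- manip.get_grip_width(): opening from 0.0 (shut) to 1.0 (fully open).
- manip.get_finger_force(): force on a finger pad.
Only numpy, scipy, OpenCV 4.12 (cv2) and the standard library are available. Lean on these libraries where they do the work, as an engineer would, in place of code of your own. Each camera call takes 0.05 s, during which the arm holds its last target. There are 200 camera calls.

## Working session

There is one attempt and no reset: what is moved stays moved. The work goes in short steps, each a Python script; the robot and the scene stay as the last script left them, time stands still between calls to the robot, and variables do not carry over. Pictures are saved under pics/ and viewed, at most 10 in all, crops included, and the job is handed in when it is done.

```bash
ls; mkdir -p pics; python3 - <<'E'
from station import manip,viewer,nets
import cv2
for c in ["scene","side"]:
    im=viewer.read_camera(c); cv2.imwrite(f"pics/{c}0.png",im[:,:,::-1])
    i=viewer.camera_info(c); print(c,{k:(v.round(3).tolist() if hasattr(v,'round') else v) for k,v in i.items()})
    for q in ["gauge","carriage_mid","pad_top","stop_red","stop_black","beeswax","rivet_tin","thread_red","thread_white"]:
        print(q,[( [round(x) for x in d["bbox"]],round(d["conf"],2)) for d in nets.recognise(c,q)[:2]])
print(manip.get_time(), manip.get_ee_rot())
E
```

```text
pics
station.py
scene {'intrinsics': [[424.609, 0.0, 285.072], [0.0, 424.609, 206.834], [0.0, 0.0, 1.0]], 'T': [[-0.719, 0.281, -0.636, -0.04], [-0.695, -0.305, 0.651, 0.773], [-0.011, 0.91, 0.414, 0.428], [0.0, 0.0, 0.0, 1.0]]}
gauge [([284, 235, 223, 101], 0.6)]
carriage_mid [([296, 217, 64, 46], 0.96)]
pad_top [([299, 209, 26, 14], 0.83)]
stop_red [([366, 198, 42, 26], 0.98)]
stop_black [([212, 256, 15, 22], 0.56)]
beeswax [([352, 244, 28, 18], 0.8)]
rivet_tin [([238, 207, 23, 18], 0.93)]
thread_red [([282, 235, 226, 99], 0.65), ([293, 219, 64, 50], 0.5)]
thread_white [([304, 260, 24, 20], 0.65)]
side {'intrinsics': [[474.274, 0.0, 276.227], [0.0, 474.274, 211.68], [0.0, 0.0, 1.0]], 'T': [[0.897, 0.284, -0.338, 0.214], [-0.441, 0.552, -0.708, -0.485], [-0.015, 0.784, 0.62, 0.685], [0.0, 0.0, 0.0, 1.0]]}
gauge [([276, 261, 116, 182], 0.83)]
carriage_mid [([281, 237, 75, 55], 0.68)]
pad_top [([265, 231, 29, 26], 0.79)]
stop_red [([292, 313, 58, 30], 0.82)]
stop_black [([248, 185, 44, 22], 0.76)]
beeswax [([214, 279, 24, 20], 0.72)]
rivet_tin [([335, 218, 26, 22], 0.64)]
thread_red [([349, 250, 24, 18], 0.7), ([332, 218, 27, 23], 0.29)]
thread_white [([208, 240, 19, 22], 0.85), ([278, 239, 80, 44], 0.7)]
1.0 [1.52612059e-05 2.24948687e-01 9.74370611e-01 8.26551630e-06]
```

```bash
python3 - <<'E'
import cv2,numpy as np
a=cv2.imread("pics/scene0.png")[150:330,140:440];b=cv2.imread("pics/side0.png")[150:370,170:390]
cv2.imwrite("pics/sc.png",cv2.resize(a,(780,468),interpolation=2)); cv2.imwrite("pics/sd.png",cv2.resize(b,(594,594),interpolation=2))
E
```

```text
(no output)
```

View pics/sc.png

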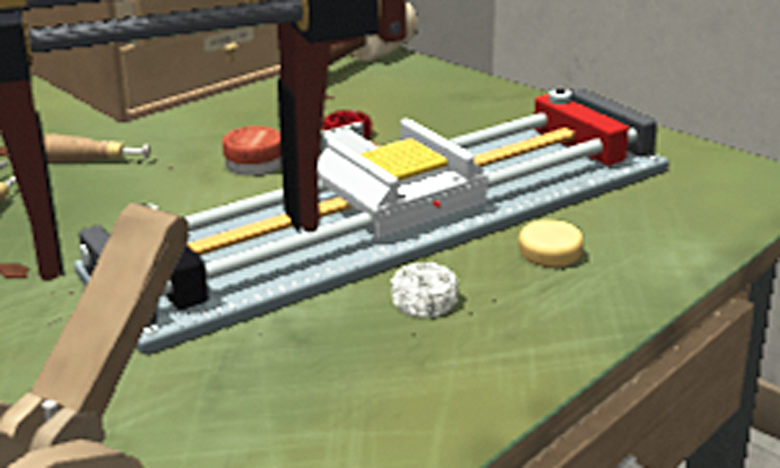

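View pics/sd.png

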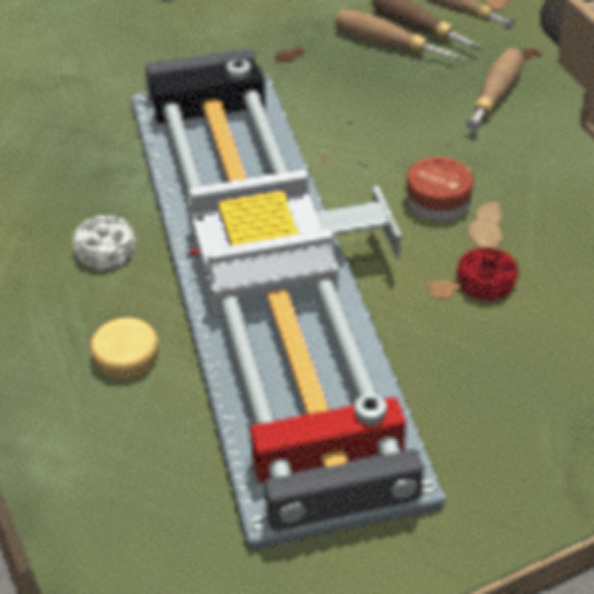

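The gauge's red stop is at its −y end (side crop (328,440), fence pointing right), and the black stop is at the far +y end. The carriage pad is at side crop (260,218) and scene crop (405,158). The wax and white spool lie on the −x side, the tin and red spool on the +x side.

```bash
cat > h.py <<'E'
import numpy as np
from station import viewer
def ray(K,T,u,v):
    d=np.array([(u-K[0,2])/K[0,0],-(v-K[1,2])/K[1,1],-1.0])
    return T[:3,3],T[:3,:3]@d
def onplane(K,T,u,v,z):
    o,d=ray(K,T,u,v); return o+d*(z-o[2])/d[2]
E
python3 - <<'E'
from h import *
from scipy.optimize import least_squares
S=viewer.camera_info("side");C=viewer.camera_info("scene")
print({k for k in S},{k for k in viewer.camera_info("wrist")})
s=lambda u,v,z:onplane(S["intrinsics"],S["T"],170+u/2.7,150+v/2.7,z)[:2]
c=lambda u,v,z:onplane(C["intrinsics"],C["T"],140+u/2.6,150+v/2.6,z)[:2]
P=[s(248,545,.012),s(443,497,.012),s(270,78,.012),s(135,97,.012),c(668,160,.012),c(145,348,.012)]
M=np.array([[-65,-250],[65,-250],[65,250],[-65,250],[-65,-250],[-65,250]])/1e3
def tf(p,m): c_,s_=np.cos(p[2]),np.sin(p[2]); return m@np.array([[c_,s_],[-s_,c_]])+p[:2]
f=lambda p:(tf(p,M)-P).ravel()
r=least_squares(f,[.5,.2,0.3],loss='soft_l1',f_scale=.004);p=r.x
print(p,np.degrees(p[2]),f(p).reshape(-1,2).round(4).tolist())
g=lambda w:(np.array([[np.cos(p[2]),np.sin(p[2])],[-np.sin(p[2]),np.cos(p[2])]])@(w-p[:2])).round(4)
for n,w in dict(padS=s(260,219,.055),padC=c(405,158,.055),
  redS=s(328,428,.048),redC=c(583,128,.048)).items(): print(n,w.round(4),g(w))
E
```

```text
{'T', 'intrinsics'} {'tool_from_camera', 'intrinsics'}
[ 0.50834572  0.18720558 -0.21410035] -12.267046163405151 [[-0.0009, 0.0012], [0.0001, -0.0031], [0.0007, 0.0093], [-0.0037, 0.0078], [-0.0007, -0.0069], [0.0068, -0.0032]]
padS [0.5103 0.1853] [ 0.0023 -0.0015]
padC [0.503  0.1855] [-0.0048 -0.0028]
redS [ 0.4652 -0.0116] [ 1.000e-04 -2.035e-01]
redC [0.4422 0.0258] [-0.0304 -0.1718]
```

```bash
python3 - <<'E'
from h import *
from station import manip,nets
import cv2
th=np.radians((-12.27+90)/2); q=[0,np.cos(th),np.sin(th),0]
manip.move_pose([.49,.12,.30],q); manip.command_gripper(0.0)
p,r=manip.get_tcp_pos(),manip.get_ee_rot()
im=viewer.read_camera("wrist"); cv2.imwrite("pics/w0.png",im[:,:,::-1])
I=viewer.camera_info("wrist"); print(p,r,manip.get_time(),manip.get_joint_pos().round(2)); print(np.round(I["tool_from_camera"],3).tolist(),I["intrinsics"])
for k in ["pad_top","stop_red","carriage_mid"]: print(k,nets.recognise("wrist",k)[:1])
np.savez("w0.npz",p=p,r=r)
E
```

```text
[0.49000475 0.11999111 0.3000076 ] [ 9.43561076e-06  7.78614153e-01  6.27502988e-01 -1.84464467e-06] 4.2 [0.22 0.16 1.81 0.   1.17 0.43]
[[-0.0, 0.97, 0.242, 0.066], [1.0, -0.0, 0.001, 0.001], [0.001, 0.242, -0.97, -0.162], [0.0, 0.0, 0.0, 1.0]] [[354.0021077    0.         280.7413651 ]
 [  0.         354.0021077  208.15866041]
 [  0.           0.           1.        ]]
pad_top [{'bbox': [287.0, 118.2, 44.6, 56.9], 'conf': 0.9}]
stop_red []
carriage_mid [{'bbox': [308.6, 117.7, 138.3, 99.7], 'conf': 0.77}]
```

View pics/w0.png

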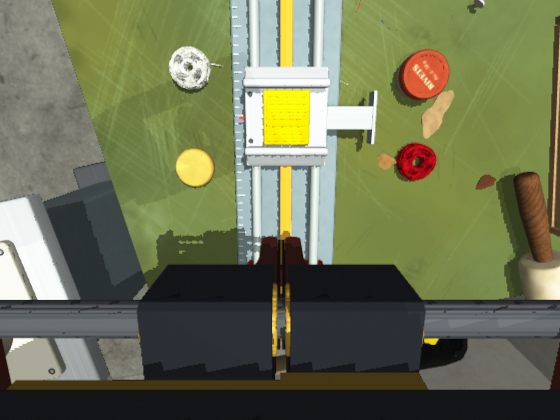

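The wrist view shows the gauge vertical in the image. The pad spans about (263–310, 90–144), the lips are just above and below it, and nothing blocks the push path towards the bottom.

```bash
python3 - <<'E'
from h import *
from scipy.spatial.transform import Rotation as R
d=np.load("w0.npz");I=viewer.camera_info("wrist")
r=d["r"];T=np.eye(4);T[:3,:3]=R.from_quat([r[1],r[2],r[3],r[0]]).as_matrix();T[:3,3]=d["p"];T=T@I["tool_from_camera"];K=I["intrinsics"]
f=lambda u,v,z:onplane(K,T,u,v,z)[:2].round(4)
for n,a in dict(c=(286.3,117.3,.055),t=(286.3,90,.055),b=(286.3,144.5,.055),lipf=(286.3,147,.064),l=(263,117,.055),r=(309.5,117,.055),bar0=(286.3,2,.035),bar1=(285.5,235,.035)).items(): print(n,f(*a))
a,b=f(286.3,2,.035),f(285.5,235,.035); print(np.degrees(np.arctan2(*(a-b))))
E
```

```text
c [0.5111 0.1862]
t [0.5171 0.2145]
b [0.5048 0.157 ]
lipf [0.5042 0.1549]
l [0.4858 0.192 ]
r [0.5364 0.181 ]
bar0 [0.5367 0.3049]
bar1 [0.4802 0.0452]
12.2739328459666
```

```bash
cat >> h.py <<'E'
from station import manip
Y=np.array([np.sin(np.radians(12.27)),np.cos(np.radians(12.27)),0]);C0=np.array([.5111,.1862,0])
def at(y,z): return (C0+Y*y+[0,0,z]).tolist()
def st(t=""):
    F=manip.get_ft_force();p=manip.get_tcp_pos()
    print(t,"t",round(manip.get_time(),2),"y",round(float((p-C0)@Y),4),"z",round(p[2],4),"F along",round(float(F@Y),1),"F",np.round(F,1),flush=True)
    return p,F
E
python3 - <<'E'
from h import *
manip.movel(at(-.014,.085),v=.2); st()
manip.movel(at(-.014,.062),v=.1); st()
print(manip.movel(at(-.014,.046),v=.015,until_force=14)); st()
manip.wait(.2); st()
E
```

```text
t 5.61 y -0.0138 z 0.0859 F along 0.7 F [-0.1  0.8  0.6]
 t 5.99 y -0.0142 z 0.0621 F along -0.1 F [ 0.1 -0.1 -0.3]
True
 t 6.83 y -0.0138 z 0.0492 F along 0.7 F [-1.9  1.1  7.1]
 t 7.03 y -0.0137 z 0.0492 F along 0.7 F [-1.7  1.1  7.6]
```

```bash
python3 - <<'E'
from h import *
for z in (.0485,.0478):
    print(manip.movel(at(-.014,z),v=.01,until_force=18)); manip.wait(.1); p,F=st(z)
    if F[2]>18: break
E
```

```text
False
0.0485 t 7.38 y -0.0137 z 0.0492 F along -0.6 F [-2.7 -0.  10.9]
False
0.0478 t 7.73 y -0.0136 z 0.049 F along -0.6 F [-3.7  0.2 16.8]
```

```bash
python3 - <<'E'
from h import *
for y in (-.03,-.06,-.09,-.115):
    print(manip.movel(at(y,.0476),v=.04,until_force=14)); p,F=st(y)
    if F[2]<11 or abs(F@Y)>15: break
E
```

```text
False
-0.03 t 8.28 y -0.0296 z 0.049 F along -0.7 F [-4.6  0.3 20.1]
False
-0.06 t 9.18 y -0.0595 z 0.049 F along 0.3 F [-4.6  1.3 20.9]
False
-0.09 t 10.08 y -0.0896 z 0.049 F along -0.3 F [-5.2  0.9 21.8]
False
-0.115 t 10.86 y -0.1148 z 0.049 F along -1.1 F [-5.4  0.1 23.3]
```

```bash
python3 - <<'E'
from h import *
for y in np.arange(-.122,-.185,-.006):
    hit=manip.movel(at(y,.0477),v=.02,until_force=10); p,F=st(round(y,3))
    if hit or F[2]<11 or F@Y>10: break
manip.wait(.3); st("settled")
import cv2
for c in("side","scene"): cv2.imwrite(f"pics/{c}1.png",viewer.read_camera(c)[:,:,::-1])
b=cv2.imread("pics/side1.png")[150:370,170:390];a=cv2.imread("pics/scene1.png")[150:300,240:440]
cv2.imwrite("pics/m1.png",np.hstack([cv2.resize(b,(400,400),interpolation=2),cv2.resize(a,(400,300),interpolation=2)[[*range(300)]+[299]*100]]))
E
```

```text
-0.122 t 11.36 y -0.1217 z 0.049 F along 0.6 F [-5.5  1.8 21. ]
-0.128 t 11.81 y -0.1277 z 0.049 F along 0.6 F [-5.   1.8 22.2]
-0.134 t 12.26 y -0.1337 z 0.049 F along -0.2 F [-5.   0.9 21.3]
-0.14 t 12.71 y -0.1397 z 0.049 F along 0.1 F [-4.9  1.1 21.7]
-0.146 t 13.07 y -0.1446 z 0.0492 F along 4.0 F [-1.7  4.4  6.9]
settled t 13.37 y -0.1446 z 0.0492 F along 3.1 F [-1.5  3.5  7.6]
```

View pics/m1.png

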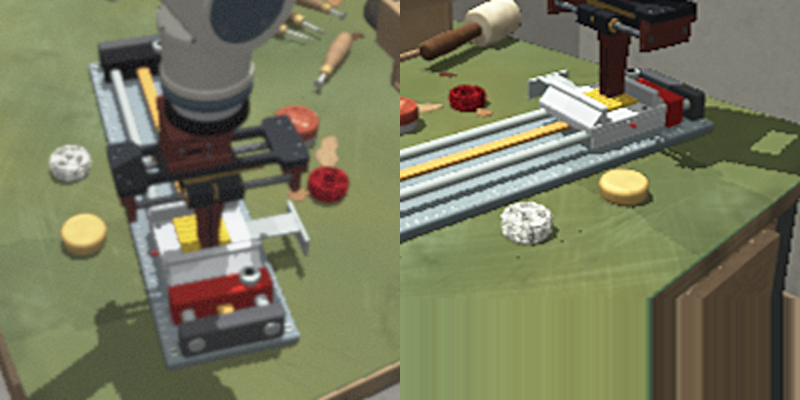

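The carriage now appears to sit at the red block. I'll re-press the pad fully and push on the lip to confirm it is seated.

```bash
python3 - <<'E'
from h import *
manip.movel(at(-.1446,.0478),v=.01); manip.wait(.1); st("press")
for y in np.arange(-.147,-.170,-.002):
    hit=manip.movel(at(y,.0478),v=.02,until_force=25); p,F=st(round(y,3))
    if hit or F[2]<11 or F@Y>16: break
E
```

```text
press t 13.83 y -0.1442 z 0.049 F along 1.1 F [-5.5  2.4 19.6]
-0.147 t 14.1 y -0.1458 z 0.049 F along 7.1 F [-3.7  8.  17.9]
-0.149 t 14.35 y -0.1475 z 0.049 F along 8.9 F [-2.7  9.6 15.7]
-0.151 t 14.6 y -0.1494 z 0.049 F along 8.9 F [-1.2  9.3 15.1]
-0.153 t 14.85 y -0.1514 z 0.049 F along 9.9 F [ 0.6 10.  14. ]
-0.155 t 15.1 y -0.152 z 0.049 F along 19.2 F [ 0.2 19.6 11.9]
```

```bash
python3 - <<'E'
from h import *
import cv2
manip.movel(at(-.154,.0478),v=.01); st("relax")
manip.movel(at(-.1525,.060),v=.03); st("up")
manip.movel(at(-.150,.10),v=.1); st("clear")
manip.movel(at(-.06,.30),v=.2); st("away")
p,r=manip.get_tcp_pos(),manip.get_ee_rot()
cv2.imwrite("pics/w2.png",viewer.read_camera("wrist")[:,:,::-1])
cv2.imwrite("pics/side2.png",viewer.read_camera("side")[:,:,::-1])
b=cv2.imread("pics/side2.png")[220:370,200:350]
cv2.imwrite("pics/m2.png",np.hstack([cv2.resize(b,(400,400),interpolation=2),cv2.resize(cv2.imread("pics/w2.png")[:280,140:420],(400,400))]))
E
```

```text
relax t 15.35 y -0.1519 z 0.049 F along 11.5 F [ 0.3 11.7 13.3]
up t 15.91 y -0.1519 z 0.0601 F along 7.4 F [0.2 7.5 3.2]
clear t 16.46 y -0.1502 z 0.0997 F along 0.4 F [-0.3  0.5 -1.1]
away t 17.71 y -0.0606 z 0.2988 F along 0.3 F [ 0.2  0.3 -0.2]
```

View pics/m2.png

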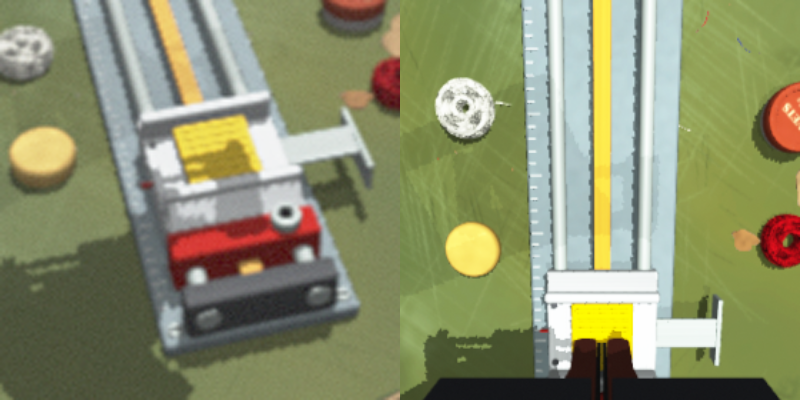

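The carriage rests against the red block (side crop (240,215)), the pad is up, and the wax, tin and spools haven't moved. The arm is clear, so I'm handing in.

```bash
python3 -c "
from station import manip
print(manip.job_done())"
```

```text
the job is handed in; nothing more can be done
None
```

The carriage was pushed along with the pad held down until it rested against the red stop. The pad was then released so the brake holds it there, nothing around the gauge was disturbed, and the job was handed in at about 18 s.

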